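# Release and open the cover of a bench curing box

### The job

The rings in the curing box have set: open its amber cover. Press its two release keys down together, one fingertip on each, and hold both down until the cover has sprung up, then let them go; then gently push the cover back with your fingers until it stands fully open, upright or leaning a little backwards. Nothing is to be gripped or lifted, and the tools and dishes round the box stay where they are.

Things in the scene. Friction and masses are not known exactly. Their poses are not given: they have to be found in the camera images.
- curing_box: grey bench curing box, 205 (its x) x 190 (y) x 86 mm high when shut, immovable. Origin: centre of its underside; x points from its front to its back, y to its left, z up. Its front 65 mm are a ledge 62 mm high with the two release keys in the middle; at the ledge's ends (59 mm or more from the middle) a fixed timer dial and mains rocker 10 mm high, not to be used. The cover lies behind the ledge.
- cover_hinge (a point): middle of the cover's hinge line, which runs along the box's y, 88 mm behind and 68 mm above the box's origin
- cover (a joint): angle of the cover, rad: 0 shut, 1.75 at its stop (10 degrees past upright). Each key has its own catch and either catch alone holds the cover. With both keys down a weak spring lifts it in about 3 s to about 0.5 rad; if a key is let go before 0.1 rad its catch stops it (press again). From there about 3 N at the front edge push it on; a stiff hinge keeps it where it is left.
- cover_edge (a point): on the cover: framed amber window, 134 mm from hinge line to front edge, 188 mm wide, 18 mm thick. Origin: middle of its front lower edge; x points to the hinge, z out of its upper side (up when shut). A black finger rim 70 mm long sticks out 3 mm there. Two small strikers hang 22 mm below its underside, 16 mm behind the front edge, 28 mm either side of the middle.
- key_left (a joint): travel of the left (+y) release key, m: 0 up, 0.006 fully down. It moves straight down against a spring (2 N at first, 5 N fully down) and springs back; its catch lets go at about 0.005.
- key_right (a joint): the same for the right (-y) release key
- key_left_top (a point): on the cap of the left release key, grey, 26 (box x) x 24 mm (box y). Origin: centre of its top, 71 mm above the bench when up, 88 mm in front of the box's origin, 28 mm left of its middle line; axes as the box's. The caps are 56 mm apart between centres, with a 32 mm gap. Fully down a cap stands 3 mm above the ledge. The cover's front edge is 42 mm behind its centre.
- key_right_top (a point): on the cap of the right release key, the same on the right of the middle line
- brass_weight_1: bystander: brass weight, 32 mm across, 30 mm high; origin at its underside (so for all bystanders)
- brass_weight_2: bystander: smaller brass weight, 25 mm across, 23 mm high
- oil_vial: bystander: square glass oil vial with grey cap, 30 x 34 mm, 64 mm high
- bench_block: bystander: steel block, 52 x 52 x 48 mm
- hammer: bystander: small hammer lying flat, 230 mm long, 27 mm high

How it is judged:
On the way, in this order (a step that is already met when the one before it is completed fails the run):
1. both keys are held down together, a fingertip on each, while the cover springs up off its catches (value of joint each of key_left, key_right above 0.0035 m and contact force between the fingers and key_left above 0.5 N and contact force between the fingers and key_right above 0.5 N and value of joint cover above 0.15 rad), for 0.1 s.
2. both keys are let go and have sprung back up (value of joint each of key_left, key_right below 0.001 m), for 0.1 s.
At the end, for the whole second after the job is handed in: The cover stands still, open to more than 1.5 rad (86 degrees), both keys are up (within 1 mm), and every bystander is within 20 mm of where it began (all of step 2 and value of joint cover above 1.5 rad and velocity of joint cover between -0.1 and 0.1 rad/s and distance of each of brass_weight_1, brass_weight_2, oil_vial, bench_block, hammer from where it was at the start of the episode below 0.02 m); the robot touches nothing.
It fails at once if a bystander is lifted, carried or knocked more than 20 mm from its place (distance of any of brass_weight_1, brass_weight_2, oil_vial, bench_block, hammer from where it was at the start of the episode above 0.02 m).
It fails at once if the cover is gripped or forced with more than 35 N (contact force between the fingers and cover above 35 N).
It also fails if it takes over 56 s, if anything falls off the work surface, if the arm or the gripper's body presses on something with over 40 N, if the wrist force passes 120 N, or if a joint passes its speed limit or range.

### The arm

A 7-joint arm with a two-finger parallel gripper is mounted at the origin on a cart in front of the work surface, level with it; the furniture and walls round the work are solid. World frame = base frame: x ahead of the robot, y to its left, z up, the work surface at z = 0. Lengths are in m, angles in rad, forces in N, time in s.
With the tool pointing down it reaches from about 0.4 to 0.875 m from the base axis. Payload 19.3 kg.
Tool frame: the origin (TCP) lies between the finger pads; the fingertips stand 25 mm ahead of it and the grasp point (between the pads) lies 6 mm ahead of it; z points along the fingers, y is the direction in which the jaws open and shut (so a half turn about z gives the same grasp; the last joint's range is limited). The gripper opens to 85 mm and grips with 20 to 120 N. Pads are 22 mm wide; open, the fingers measure 114 mm over their backs; the gripper's body (76 mm by 85 mm) begins 54 mm behind the grasp point. The pads swing forward as they close: fully open they stand 13 mm farther back than shut.
Start: joints at [1.141, 0.521, -0.036, 1.599, 0.021, 1.021, -0.113], TCP at [0.22, -0.585, 0.256] pointing down, gripper open.
Joint ranges: [-2.91, 2.91], [-0.3, 2.13], [-1.5, 1.42], [0.17, 2.43], [-1.26, 4.41], [0.16, 1.93], [-2.52, 2.52]. Speed limits (rad/s): [1.89, 1.89, 2.39, 2.39, 3.01, 3.01, 3.01].

### API

Orientations are given as a unit quaternion [w, x, y, z].
In Python, from workcell import * gives the robot as it stands. The module is installed in compiled form; this text tells all that it offers.
- The arm moves only by the tool arm_command, never from a script. Its arguments are lists of equal length, an entry for each row: "grip": the closure, from 0 (fully open) to 1 (shut); "translation": the shift along the tool's x, y, z in m, a list of three; "turn": the turn about the tool's z in degrees. In form: {"grip": [grip, ...], "translation": [[tx, ty, tz], ...], "turn": [turn, ...]}. A call has 1 to 5 rows; each row is the pose to reach, as a shift and turn from the pose measured when the call began, along the tool's axes at that moment; what a row does not reach only later rows make up. A row lasts 1/10 s, in which the tool goes at most 50 mm and 8.59 degrees, less where a joint would pass 70% of its speed; a pose out of reach is approached as far as the arm can. A call with a gripper value outside its range is refused whole. The fingers move at their own pace and stop on an object; "force" is the grip in N (left out, the last holds). Time passes only in rows, so rows that repeat a pose let the fingers close. It gives the time, the measured TCP pose, the force and the opening at its end, in the units of the state.
- get_state(): the state, without advancing time (a new reading comes with each control period).
- get_image(name): name is "scene" or "top" or "wrist"; returns (picture, depth): 384x512x3 uint8, red, green, blue; 384x512 float32, m along the optical axis (not along the pixel's ray), 0 where there is no reading.
- camera_info(name): a dict with "K" (3x3 intrinsics, pixels), "k1" (the pictures are not rectified: a ray, as slopes to the right and down, at radius r is drawn at 1 + k1 r^2 times it, then the intrinsics apply), "position" and "attitude" of the camera in the world. Camera axes: x right, y up, looking along -z (the intrinsics and any distortion apply to the point x, -y, -z); pixel columns grow to the right and rows downward; lengths in m; the calibration is good to about 2 mm. A picture is of the moment at which its call begins: read the wrist's pose just before it. camera_info takes no time and is no camera call; for the wrist camera it gives the pose at the moment of the call.
- job_done(): hands the job in, once; it reports no verdict.
The state is a dict: "time_s": time; "q": joint angles; "joint_vel": joint speeds; "effort": joint torques, N m; "tcp_pos": TCP position; "orientation": TCP orientation; "contact_force": force on the tool from outside, world axes, zero at the start; "moment": the same for the moment, N m; "gripper_width": finger opening in m.
Only numpy, scipy, OpenCV 4.12 (cv2) and the standard library are available. Lean on these libraries where they do the work, as an engineer would, in place of code of your own. Each camera call takes 0.05 s, during which the arm holds its last target.

## Working session

There is one attempt and no reset: what is moved stays moved. The work goes in short steps, Python scripts to look and compute and a tool call to move; the robot and the scene stay as the last step left them, time stands still between calls to the robot, and variables do not carry over. Pictures are saved under pics/ and viewed, and the job is handed in when it is done.

Besides the shell and the picture viewer there is one more tool, called after "Request:" in YAML: its name, and indented under it one key for each argument. arm_command: Moves the arm, as the interface text tells. Its arguments: {"type":"object","properties":{"grip":{"type":"array","items":{"type":"number"}},"translation":{"type":"array","items":{"type":"array","items":{"type":"number"}}},"turn":{"type":"array","items":{"type":"number"}},"force":{"type":"number"}},"required":["grip","translation","turn"]}

```bash
mkdir -p pics; python3 - <<'E'
from workcell import *
import cv2
s=get_state();print(s)
for n in("scene","top","wrist"):
    i=camera_info(n);print(n,i)
    p,d=get_image(n);cv2.imwrite(f"pics/{n}0.png",cv2.cvtColor(p,cv2.COLOR_RGB2BGR))
    import numpy as np;np.save(f"{n}0.npy",d)
E
```

```text
{'time_s': 0.0, 'q': array([ 1.14078967,  0.52204362, -0.0363159 ,  1.60001408,  0.02120788,
        1.02109239, -0.11279467]), 'joint_vel': array([ 0.00117356,  0.00225475, -0.00140921, -0.00122382,  0.00011437,
        0.00068343, -0.00017734]), 'effort': array([ 1.83039472e-03, -9.27085948e+01,  1.98071949e+00, -3.69917214e+01,
        1.80617580e-02,  8.37511732e-03, -2.37152165e-05]), 'tcp_pos': array([ 0.21990629, -0.58469918,  0.25570522]), 'orientation': array([-5.66098126e-04,  9.83861755e-01,  1.78929324e-01, -1.51859763e-04]), 'contact_force': array([-0.62955613, -0.70113846,  0.10293863]), 'moment': array([-0.00425005,  0.0053828 , -0.04840499]), 'gripper_width': 0.08552157055762184}
scene {'K': array([[409.86878687,   0.        , 254.10369477],
       [  0.        , 409.86878687, 192.55026472],
       [  0.        ,   0.        ,   1.        ]]), 'k1': -0.10730206159187003, 'position': array([0.07424245, 0.55817513, 0.46769313]), 'attitude': array([-0.34347578, -0.19734421,  0.48730488,  0.7782118 ])}
top {'K': array([[413.80140901,   0.        , 250.97042537],
       [  0.        , 413.80140901, 187.32419241],
       [  0.        ,   0.        ,   1.        ]]), 'k1': -0.04329907986720496, 'position': array([0.42507084, 0.02364937, 0.93553387]), 'attitude': array([ 0.7357647 ,  0.08095876, -0.07030628, -0.668695  ])}
wrist {'K': array([[322.11810612,   0.        , 251.76151434],
       [  0.        , 322.11810612, 193.99589446],
       [  0.        ,   0.        ,   1.        ]]), 'k1': -0.04235634730032153, 'position': array([ 0.28485508, -0.56085946,  0.37326463]), 'attitude': array([ 0.81415819, -0.11372761,  0.07949838, -0.56381955])}
```

View pics/scene0.png

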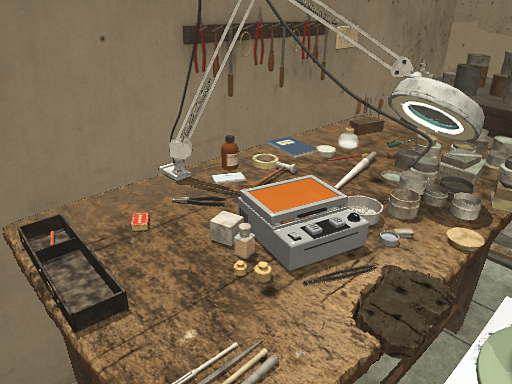

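View pics/top0.png

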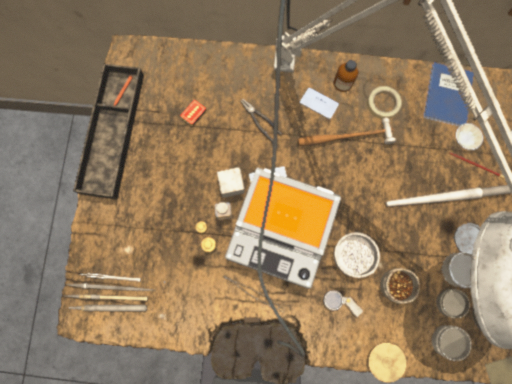

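```bash
cat > h.py <<'E'
from workcell import *
import numpy as np, cv2
from scipy.spatial.transform import Rotation as R
def Rq(q): return R.from_quat([q[1],q[2],q[3],q[0]]).as_matrix()
def cloud(info,d):
    K=info["K"];k=info["k1"]
    v,u=np.mgrid[:384,:512].astype(float)
    pts=np.stack([u.ravel(),v.ravel()],1)[:,None]
    # distortion forward: xd = x(1+k r^2)
    n=cv2.undistortPointsIter(pts,K,np.array([k,0,0,0.]),None,None,(3,50,1e-10))[:,0]
    P=np.stack([n[:,0],-n[:,1],-np.ones(len(n))],1)*d.ravel()[:,None]
    W=P@Rq(info["attitude"]).T+info["position"]
    return W.reshape(384,512,3)
def proj(info,X):
    K=info["K"];k=info["k1"]
    c=(np.atleast_2d(X)-info["position"])@Rq(info["attitude"])
    x=c[:,0]/-c[:,2];y=-c[:,1]/-c[:,2];f=1+k*(x*x+y*y)
    return np.stack([K[0,0]*x*f+K[0,2],K[1,1]*y*f+K[1,2]],1)
E
python3 - <<'E'
from h import *
for n,(a,b,c,e) in {"top":(210,360,150,300),"scene":(200,400,160,280)}.items():
    im=cv2.imread(f"pics/{n}0.png")[c:e,a:b]
    cv2.imwrite(f"pics/{n}0z.png",cv2.resize(im,None,fx=4,fy=4,interpolation=cv2.INTER_CUBIC))
d=np.load("top0.npy");W=cloud(camera_info("top"),d)
for uv in [(238,200),(285,205),(240,245),(305,265),(290,270),(255,175),(340,195),(320,280),(230,250),(222,210),(231,180),(208,245),(355,255),(270,190),(390,80),(490,270),(450,60)]:
    print(uv,W[uv[1],uv[0]].round(3),d[uv[1],uv[0]])
E
```

```text
(238, 200) [0.595 0.074 0.002] 0.9489357
(285, 205) [ 0.579 -0.029  0.083] 0.86436707
(240, 245) [0.489 0.057 0.061] 0.868608
(305, 265) [ 0.461 -0.082  0.061] 0.8594355
(290, 270) [ 0.447 -0.051  0.065] 0.85374707
(255, 175) [0.636 0.04  0.087] 0.87417495
(340, 195) [ 0.629 -0.158  0.   ] 0.9521755
(320, 280) [ 0.433 -0.124  0.002] 0.91015065
(230, 250) [0.476 0.077 0.062] 0.8655975
(222, 210) [0.558 0.103 0.067] 0.87882537
(231, 180) [0.63  0.092 0.048] 0.91195565
(208, 245) [0.484 0.128 0.031] 0.89883447
(355, 255) [ 0.495 -0.197  0.008] 0.91499996
(270, 190) [0.54  0.012 0.398] 0.54926676
(390, 80) [ 0.931 -0.268 -0.001] 1.0147458
(490, 270) [ 0.469 -0.338  0.296] 0.6254027
(450, 60) [ 0.724 -0.206  0.45 ] 0.53157145
```

View pics/top0z.png

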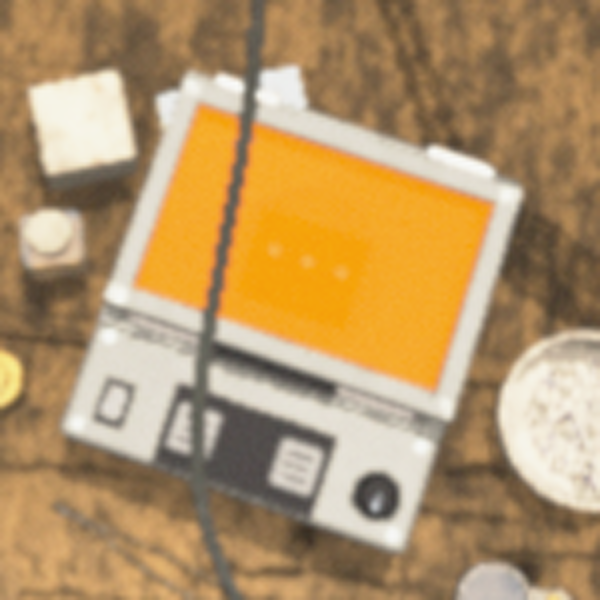

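View pics/scene0z.png

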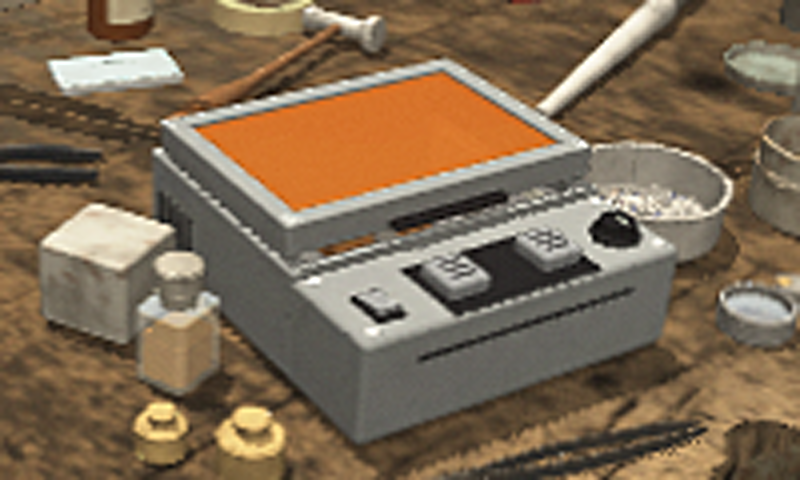

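```bash
python3 - <<'E'
from h import *
for n in("top","scene"):
    W=cloud(camera_info(n),np.load(n+"0.npy"))
    reg=(W[...,0]>.38)&(W[...,0]<.75)&(W[...,1]>-.2)&(W[...,1]<.12)
    c=W[reg&(W[...,2]>.079)&(W[...,2]<.095)]
    print(n,len(c),np.median(c[:,2]))
    r=cv2.minAreaRect((c[:,:2]*1000).astype(np.float32));print("cover",r)
    yaw=None
    l=W[reg&(W[...,2]>.054)&(W[...,2]<.095)&(np.hypot(W[...,0]-.56,W[...,1]+.03)<.17)]
    sel=~((l[:,0]>.53)&(l[:,1]>.07))
    print("all",cv2.minAreaRect((l[sel][:,:2]*1000).astype(np.float32)))
    k=W[reg&(W[...,2]>.0665)&(W[...,2]<.077)]
    print("z66-77",len(k)); 
# cable / high stuff in top
d=np.load("top0.npy");W=cloud(camera_info("top"),d)
hi=W[(W[...,2]>.15)]
for x0 in np.arange(.1,1,.05):
    for y0 in np.arange(-.5,.3,.05):
        m=hi[(abs(hi[:,0]-x0)<.025)&(abs(hi[:,1]-y0)<.025)]
        if len(m)>3: print("%.2f,%.2f: n%d z %.2f-%.2f"%(x0,y0,len(m),m[:,2].min(),m[:,2].max()),end="; ")
E
```

```text
top 5269 0.08480002585029178
cover ((566.5180053710938, -35.638221740722656), (188.5815887451172, 128.64480590820312), 76.00908660888672)
all ((537.4443359375, -28.635208129882812), (190.51939392089844, 209.12060546875), 76.00825500488281)
z66-77 771
scene 2741 0.08400404197999173
cover ((566.8235473632812, -34.93672180175781), (188.4176025390625, 129.9851531982422), 76.33858489990234)
all ((535.14697265625, -27.665191650390625), (190.9840545654297, 205.4601287841797), 75.91603088378906)
z66-77 756
0.30,-0.05: n88 z 0.23-0.28; 0.35,-0.40: n202 z 0.21-0.28; 0.35,-0.35: n144 z 0.23-0.27; 0.35,-0.05: n157 z 0.23-0.30; 0.35,-0.00: n36 z 0.23-0.30; 0.40,-0.40: n18 z 0.27-0.28; 0.40,-0.35: n1143 z 0.25-0.31; 0.40,-0.00: n150 z 0.30-0.33; 0.45,-0.35: n1181 z 0.27-0.31; 0.45,-0.30: n181 z 0.27-0.28; 0.45,-0.00: n941 z 0.33-0.94; 0.50,-0.35: n1127 z 0.26-0.31; 0.50,-0.30: n67 z 0.27-0.28; 0.50,-0.00: n160 z 0.36-0.39; 0.55,-0.40: n166 z 0.23-0.29; 0.55,-0.35: n515 z 0.24-0.30; 0.55,-0.00: n181 z 0.39-0.42; 0.60,-0.40: n13 z 0.22-0.24; 0.60,-0.35: n200 z 0.32-0.36; 0.60,-0.30: n16 z 0.35-0.36; 0.60,-0.00: n227 z 0.42-0.47; 0.65,-0.35: n10 z 0.36-0.36; 0.65,-0.30: n756 z 0.35-0.43; 0.65,-0.25: n215 z 0.39-0.44; 0.65,-0.00: n289 z 0.47-0.52; 0.70,-0.30: n15 z 0.41-0.43; 0.70,-0.25: n965 z 0.40-0.47; 0.70,-0.20: n372 z 0.43-0.48; 0.70,-0.00: n251 z 0.52-0.55; 0.75,-0.25: n13 z 0.44-0.46; 0.75,-0.20: n975 z 0.44-0.51; 0.75,-0.15: n307 z 0.47-0.51; 0.80,-0.20: n12 z 0.48-0.49; 0.80,-0.15: n94 z 0.42-0.49; 0.80,-0.10: n82 z 0.39-0.44; 0.80,-0.00: n13 z 0.40-0.42; 0.85,-0.10: n389 z 0.27-0.42; 0.85,-0.05: n119 z 0.24-0.35; 0.85,-0.00: n68 z 0.28-0.40; 0.90,-0.10: n5 z 0.25-0.27; 0.90,-0.05: n552 z 0.15-0.32; 0.90,-0.00: n123 z 0.15-0.28; 0.95,-0.05: n15 z 0.15-0.18; 0.95,-0.00: n17 z 0.15-0.19;
```

```bash
python3 - <<'E'
from h import *
yaw=np.radians(-14.0);ax=np.array([np.cos(yaw),np.sin(yaw)]);ay=np.array([-ax[1],ax[0]])
c0=np.array([.536,-.028])
for n in("top","scene"):
    info=camera_info(n);W=cloud(info,np.load(n+"0.npy"))
    b=np.stack([(W[...,:2]-c0)@ax,(W[...,:2]-c0)@ay,W[...,2]],-1)
    # height profile along x at y middle & edges
    for ylo,yhi in((-.09,-.06),(-.045,-.012),(-.01,.01),(.012,.045),(.06,.09)):
        m=(b[...,1]>ylo)&(b[...,1]<yhi)
        o=[]
        for x in np.arange(-.12,.12,.006):
            q=b[m&(abs(b[...,0]-x)<.003)&(b[...,2]<.12)][:,2]
            o.append("%d:%d"%(x*1000,np.median(q)*1000) if len(q) else "-")
        print(n,ylo,*o)
    z=b[...,2]
    k=b[(b[...,0]<-.06)&(b[...,0]>-.11)&(abs(b[...,1])<.055)&(z>.067)&(z<.08)]
    for s in(1,-1):
        kk=k[k[:,1]*s>0]; print("key",s,len(kk),kk.min(0).round(4),kk.max(0).round(4),np.median(kk,0).round(4))
W=cloud(camera_info("top"),np.load("top0.npy"))
si=camera_info("scene");D=np.load("scene0.npy")
for u,v in((268,190),(264,240),(275,130)):
    print(W[v,u],proj(si,W[v,u]))
E
```

```text
top -0.09 -120:0 -113:1 -107:0 -101:58 -95:62 -89:64 -83:68 -77:71 -71:66 -65:62 -59:62 -53:62 -47:62 -41:63 -35:67 -29:85 -23:87 -17:85 -11:85 -5:85 0:84 6:85 12:84 18:85 24:84 30:84 36:84 42:84 48:85 54:84 60:84 66:84 72:84 78:84 84:85 90:86 96:86 102:71 108:70 -
top -0.045 -120:0 -113:0 -107:1 -101:59 -95:64 -89:68 -83:71 -77:70 -71:70 -65:65 -59:64 -53:62 -47:62 -41:64 -35:74 -29:87 -23:87 -17:84 -11:84 -5:84 0:84 6:84 12:83 18:84 24:84 30:84 36:84 42:84 48:84 54:84 60:84 66:83 72:83 78:84 84:85 90:86 96:86 102:66 - -
top -0.01 -120:0 -113:0 -107:0 -101:60 -95:64 -89:63 -83:63 -77:64 -71:63 -65:64 -59:64 -53:62 -47:62 -41:63 -35:75 -29:86 -23:87 -17:84 -11:84 -5:84 0:83 6:84 12:84 18:84 24:84 30:83 36:84 42:83 48:83 54:83 60:83 66:83 72:83 78:84 84:85 90:86 96:85 102:65 - -
top 0.012 -120:0 -113:0 -107:0 -101:59 -95:63 -89:66 -83:71 -77:70 -71:69 -65:64 -59:63 -53:62 -47:62 -41:63 -35:75 -29:86 -23:87 -17:84 -11:84 -5:84 0:83 6:84 12:84 18:83 24:83 30:84 36:84 42:83 48:84 54:83 60:83 66:83 72:84 78:83 84:84 90:86 96:86 102:66 - -
top 0.06 -120:0 -113:0 -107:0 -101:59 -95:62 -89:6
[... 1354 characters left out ...]
6:83 42:83 48:83 54:83 60:83 66:83 72:83 78:83 84:84 90:85 96:85 - - -
scene 0.06 -120:-1 -113:-1 -107:0 -101:33 -95:60 -89:62 -83:63 -77:62 -71:62 -65:61 -59:62 -53:61 -47:62 -41:62 -35:67 -29:79 -23:86 -17:85 -11:84 -5:84 0:84 6:84 12:84 18:84 24:83 30:83 36:84 42:83 48:83 54:83 60:83 66:84 72:83 78:83 84:84 90:86 96:86 - - -
key 1 111 [-0.091   0.0188  0.0673] [-0.0649  0.0424  0.0728] [-0.0791  0.0317  0.0704]
key -1 97 [-0.0914 -0.0394  0.067 ] [-0.0643 -0.0144  0.0725] [-0.0803 -0.0245  0.0705]
[0.54052746 0.01457332 0.39593448] [[298.16236005  40.57816636]]
[0.50366193 0.00803073 0.06669954] [[302.41154338 219.45747304]]
[0.60556476 0.01344287 0.44980551] [[272.07159122   4.62011787]]
```

```bash
python3 - <<'E'
from h import *
P=[]
for n in("top","scene"):
    W=cloud(camera_info(n),np.load(n+"0.npy")); P.append(W[(W[...,2]>.1)&(W[...,0]>.15)&(W[...,0]<.8)&(abs(W[...,1])<.6)])
P=np.vstack(P)
for x0 in np.arange(.2,.8,.05):
    for y0 in np.arange(-.6,.3,.05):
        m=P[(abs(P[:,0]-x0)<.025)&(abs(P[:,1]-y0)<.025)]
        if len(m)>3: print("%.2f,%.2f: n%d z %.2f-%.2f"%(x0,y0,len(m),m[:,2].min(),m[:,2].max()),end="; ")
E
```

```text
0.30,-0.60: n8 z 0.10-0.10; 0.30,-0.05: n211 z 0.23-0.28; 0.35,-0.45: n81 z 0.16-0.25; 0.35,-0.40: n606 z 0.19-0.28; 0.35,-0.35: n284 z 0.23-0.27; 0.35,-0.05: n296 z 0.23-0.30; 0.35,0.00: n82 z 0.23-0.30; 0.40,-0.50: n40 z 0.14-0.16; 0.40,-0.45: n201 z 0.16-0.21; 0.40,-0.40: n142 z 0.19-0.29; 0.40,-0.35: n1850 z 0.23-0.31; 0.40,-0.30: n9 z 0.26-0.27; 0.40,0.00: n302 z 0.30-0.33; 0.45,-0.50: n118 z 0.14-0.18; 0.45,-0.45: n239 z 0.16-0.21; 0.45,-0.40: n127 z 0.21-0.31; 0.45,-0.35: n1686 z 0.24-0.31; 0.45,-0.30: n297 z 0.27-0.28; 0.45,0.00: n1059 z 0.33-0.94; 0.50,-0.50: n69 z 0.14-0.18; 0.50,-0.45: n274 z 0.16-0.22; 0.50,-0.40: n258 z 0.21-0.34; 0.50,-0.35: n1591 z 0.24-0.31; 0.50,-0.30: n114 z 0.27-0.28; 0.50,0.00: n267 z 0.36-0.39; 0.55,-0.50: n28 z 0.16-0.20; 0.55,-0.45: n141 z 0.17-0.22; 0.55,-0.40: n715 z 0.20-0.35; 0.55,-0.35: n700 z 0.23-0.35; 0.55,0.00: n286 z 0.38-0.42; 0.60,-0.40: n33 z 0.21-0.33; 0.60,-0.35: n468 z 0.31-0.39; 0.60,-0.30: n32 z 0.35-0.39; 0.60,0.00: n324 z 0.42-0.47; 0.65,-0.35: n11 z 0.36-0.39; 0.65,-0.30: n1007 z 0.35-0.43; 0.65,-0.25: n270 z 0.39-0.44; 0.65,0.00: n289 z 0.47-0.52; 0.70,-0.30: n23 z 0.39-0.43; 0.70,-0.25: n1276 z 0.39-0.47; 0.70,-0.20: n484 z 0.43-0.48; 0.70,0.00: n251 z 0.52-0.55; 0.75,-0.25: n22 z 0.43-0.46; 0.75,-0.20: n1058 z 0.43-0.51; 0.75,-0.15: n307 z 0.47-0.51; 0.80,-0.20: n12 z 0.48-0.49; 0.80,-0.15: n46 z 0.48-0.49;
```

View pics/wrist0.png

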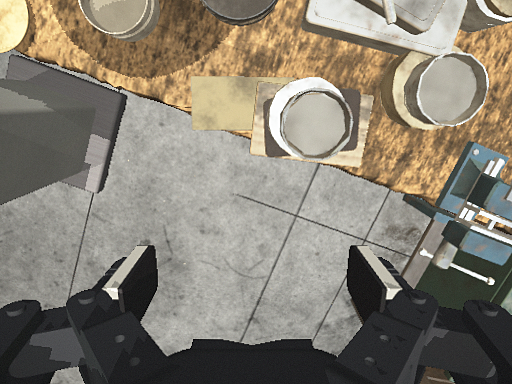

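Request:
arm_command:
  grip: [0,0.2,0.4,0.5,0.5]
  translation:
    - [0,0,-0.03]
    - [0,0,-0.07]
    - [0,0,-0.11]
    - [0,0,-0.14]
    - [0,0,-0.17]
  turn: [0,0,0,0,0]

```text
time_s: 0.65
tcp_pos: [0.2199, -0.5847, 0.4273]
orientation: [-0.0, 0.984, 0.179, -0.0]
contact_force: [-0.9, -0.6, -0.6]
gripper_width: 0.0428
```

```bash
cat >> h.py <<'E'
def to(x,y,z,az=None):
    s=get_state();M=Rq(s["orientation"])
    t=M.T@(np.array([x,y,z])-s["tcp_pos"])
    a=np.degrees(np.arctan2(M[1,0],M[0,0]))
    print("t",s["time_s"],"tcp",s["tcp_pos"].round(4),"az",a.round(2),"w",round(s["gripper_width"],4),"F",s["contact_force"].round(2),"q",s["q"].round(2))
    print("shift",t.round(4),"tilt",M[:,2].round(4), "" if az is None else "turn %.2f"%(-((az-a+180)%360-180)))
E
python3 -c "
from h import *
to(.34,-.25,.42,166)"
```

```text
t 0.65 tcp [ 0.2199 -0.5847  0.4273] az 20.61 w 0.0428 F [-0.91 -0.58 -0.58] q [ 1.13  0.4  -0.02  1.35  0.01  1.39 -0.1 ]
shift [ 0.2303 -0.271   0.0074] tilt [-3.e-04  6.e-04 -1.e+00] turn -145.39
```

Request:
arm_command:
  grip: [0.5,0.5,0.5,0.5,0.5]
  translation:
    - [0.025,-0.028,0]
    - [0.055,-0.065,0]
    - [0.085,-0.1,0]
    - [0.115,-0.135,0]
    - [0.145,-0.17,0]
  turn: [-6,-13,-20,-28,-36]

```text
time_s: 1.15
tcp_pos: [0.296, -0.3726, 0.4273]
orientation: [-0.0, 0.879, 0.477, -0.0]
contact_force: [1.8, -0.5, -0.6]
gripper_width: 0.0426
```

```bash
python3 -c "
from h import *
to(.38,-.18,.42,166)"
```

```text
t 1.15 tcp [ 0.296  -0.3726  0.4273] az 56.94 w 0.0426 F [ 1.77 -0.46 -0.55] q [ 0.98  0.14 -0.23  1.71  0.03  1.3   0.16]
shift [ 0.2073 -0.0347  0.0074] tilt [-5.e-04  4.e-04 -1.e+00] turn -109.06
```

Request:
arm_command:
  grip: [0.5,0.5,0.5,0.5,0.5]
  translation:
    - [0.035,-0.006,0]
    - [0.075,-0.012,0]
    - [0.115,-0.02,0]
    - [0.16,-0.027,0.004]
    - [0.207,-0.035,0.007]
  turn: [-8,-16,-24,-32,-40]

```text
time_s: 1.65
tcp_pos: [0.3797, -0.1785, 0.4203]
orientation: [-0.0, 0.661, 0.75, -0.0]
contact_force: [1.3, 0.1, 0.1]
gripper_width: 0.0428
```

```bash
python3 -c "
from h import *
to(.44,-.08,.35,166)"
```

```text
t 1.65 tcp [ 0.3797 -0.1785  0.4203] az 97.22 w 0.0428 F [1.34 0.12 0.07] q [ 0.76  0.05 -0.47  1.83  0.02  1.27  0.4 ]
shift [0.0902 0.0722 0.0702] tilt [-4.e-04 -0.e+00 -1.e+00] turn -68.78
```

Request:
arm_command:
  grip: [0.5,0.5,0.5,0.5,0.5]
  translation:
    - [0.015,0.012,0.015]
    - [0.035,0.028,0.03]
    - [0.055,0.044,0.045]
    - [0.075,0.06,0.06]
    - [0.09,0.072,0.07]
  turn: [-8,-16,-24,-32,-40]

```text
time_s: 2.15
tcp_pos: [0.4401, -0.0788, 0.3493]
orientation: [-0.001, 0.362, 0.932, -0.0]
contact_force: [0.1, -1.1, 0.6]
gripper_width: 0.0428
```

```bash
python3 -c "
from h import *
to(.46,-.0075,.2,166)
for n in ('scene','top'):
  p,d=get_image(n);cv2.imwrite(f'pics/{n}1.png',cv2.cvtColor(p,cv2.COLOR_RGB2BGR))
"
```

```text
t 2.15 tcp [ 0.4401 -0.0788  0.3493] az 137.6 w 0.0428 F [ 0.07 -1.11  0.64] q [ 0.61  0.17 -0.64  1.89  0.11  1.11  0.76]
shift [0.0332 0.0662 0.1494] tilt [-1.e-03  3.e-04 -1.e+00] turn -28.40
```

View pics/scene1.png

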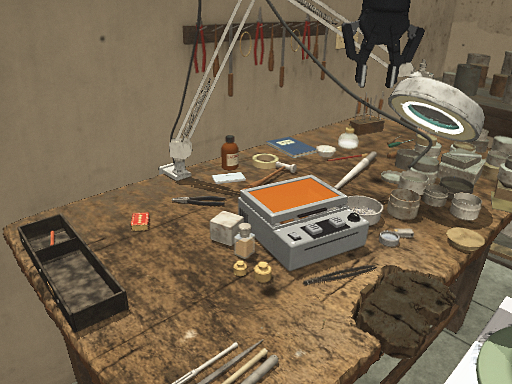

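View pics/top1.png

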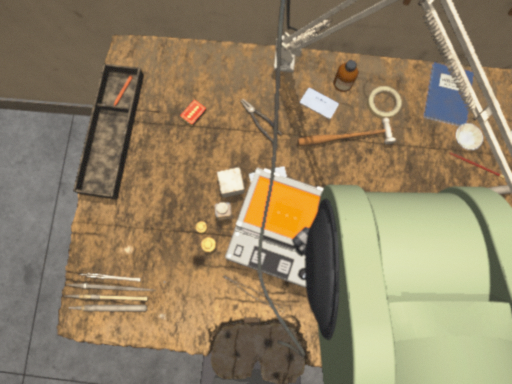

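Request:
arm_command:
  grip: [0.5,0.5,0.5]
  translation:
    - [0.006,0.012,0.015]
    - [0.013,0.026,0.035]
    - [0.02,0.04,0.055]
  turn: [-7,-14,-21]

```text
time_s: 2.55
tcp_pos: [0.4522, -0.0352, 0.2938]
orientation: [-0.001, 0.184, 0.983, 0.0]
contact_force: [0.5, -0.2, -0.0]
gripper_width: 0.0427
```

```bash
python3 -c "
from h import *
to(.46,-.0075,.2,166)
print(get_state()['effort'].round(1))
"
```

```text
t 2.55 tcp [ 0.4522 -0.0352  0.2938] az 158.77 w 0.0427 F [ 0.49 -0.18 -0.03] q [ 0.55  0.26 -0.71  1.96  0.2   1.    0.94]
shift [0.0026 0.0286 0.0938] tilt [-1.4e-03  9.0e-04 -1.0e+00] turn -7.23
[  2.9 -63.5  -4.5 -36.9  -1.4   1.4  -1.6]
```

Request:
arm_command:
  grip: [0.5,0.5,0.5,0.5]
  translation:
    - [0.001,0.01,0.025]
    - [0.002,0.02,0.05]
    - [0.003,0.0285,0.08]
    - [0.003,0.0285,0.1]
  turn: [-2,-5,-7.2,-7.2]

```text
time_s: 2.95
tcp_pos: [0.4592, -0.0072, 0.1924]
orientation: [-0.001, 0.122, 0.993, 0.0]
contact_force: [-0.7, -0.5, 0.1]
gripper_width: 0.0426
```

```bash
cat > snap.py <<'E'
from h import *
import sys
k=sys.argv[1]
to(.46,-.0075,.15,166)
for n in sys.argv[2:]:
    i=camera_info(n);p,d=get_image(n);np.savez(f"{n}{k}.npz",d=d,**i)
    cv2.imwrite(f'pics/{n}{k}.png',cv2.cvtColor(p,cv2.COLOR_RGB2BGR))
E
python3 snap.py 2 wrist scene
```

```text
t 2.95 tcp [ 0.4592 -0.0072  0.1924] az 165.97 w 0.0426 F [-0.68 -0.48  0.13] q [ 0.43  0.42 -0.68  2.06  0.37  0.78  0.84]
shift [-0.0009 -0.0001  0.0424] tilt [-0.0024  0.0011 -1.    ] turn -0.03
```

View pics/wrist2.png

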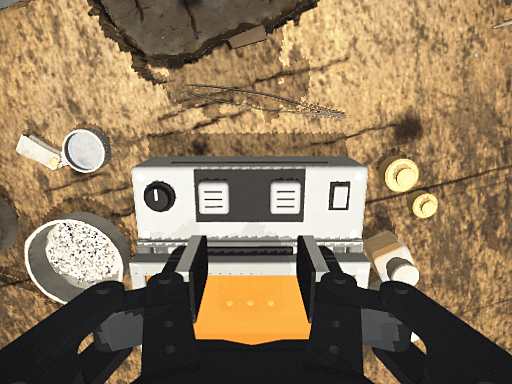

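View pics/scene2.png

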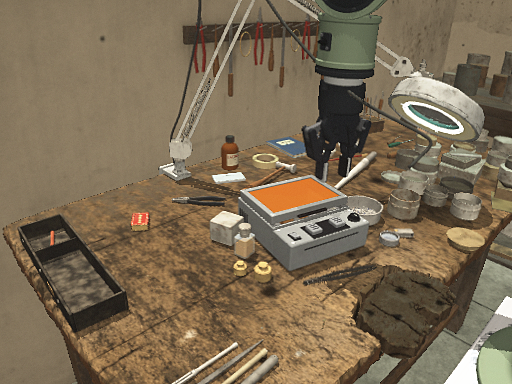

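```bash
python3 - <<'E'
from h import *
f=np.load("wrist2.npz");W=cloud(f,f["d"]);im=cv2.imread("pics/wrist2.png").astype(int)
yaw=np.radians(-14.0);ax=np.array([np.cos(yaw),np.sin(yaw)]);ay=np.array([-ax[1],ax[0]])
c0=np.array([.545,-.03])
for name,(u0,u1,v0,v1) in dict(R=(194,233,172,222),L=(264,309,172,222)).items():
    w=W[v0:v1,u0:u1].reshape(-1,3);w=w[(w[:,2]>.067)&(w[:,2]<.08)]
    b=np.stack([(w[:,:2]-c0)@ax,(w[:,:2]-c0)@ay],1)
    g=im[v0:v1,u0:u1].min(-1)>110
    vv,uu=np.nonzero(g)
    print(name,len(w),np.percentile(b,[1,50,99],axis=0).round(4),np.median(w[:,2]),(w.min(0)+w.max(0))/2,"px",uu.min()+u0,uu.max()+u0,vv.min()+v0,vv.max()+v0,"mean",w.mean(0))
    print(cv2.minAreaRect((w[:,:2]*1000).astype(np.float32)))
s=get_state()
print(proj(f,[s["tcp_pos"]]))
for p in ((200,238),(305,238),(193,240),(313,240)): print(p,W[p[1],p[0]])
m=W[...,2]>.1
E
python3 -c "
import cv2;im=cv2.imread('pics/wrist2.png')[150:300,130:380];cv2.imwrite('pics/wrist2z.png',cv2.resize(im,None,fx=3,fy=3))"
```

```text
R 950 [[-0.0995 -0.0408]
 [-0.0879 -0.029 ]
 [-0.0742 -0.0177]] 0.07051886930817453 [ 0.45369357 -0.03715643  0.06985144] px 194 228 182 221 mean [ 0.45284257 -0.03690615  0.07034957]
((453.6456298828125, -37.63368225097656), (23.77104377746582, 25.681241989135742), 75.2916030883789)
L 933 [[-0.0998  0.015 ]
 [-0.0883  0.0264]
 [-0.0756  0.0382]] 0.07037653642997876 [0.46614305 0.01687955 0.06999845] px 270 308 172 221 mean [0.46585307 0.01684753 0.0703132 ]
((466.213623046875, 17.297325134277344), (23.66533088684082, 24.9842529296875), 76.57884979248047)
[[250.76866348 276.68467722]]
(200, 238) [ 0.44262777 -0.02739962  0.17692577]
(305, 238) [0.45374434 0.01809565 0.17754137]
(193, 240) [ 0.44190038 -0.03001971  0.17929831]
(313, 240) [0.4542894  0.0211248  0.18021888]
```

View pics/wrist2z.png

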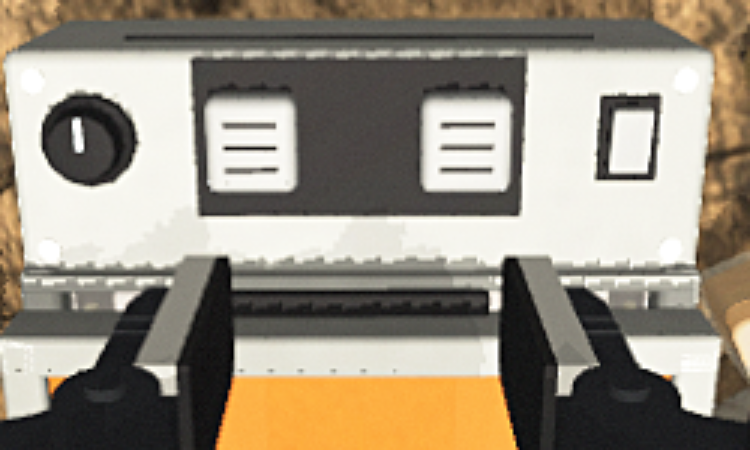

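```bash
python3 -c "
from h import *
to(.4598,-.0095,.105,166.3)"
```

```text
t 3.05 tcp [ 0.4584 -0.0079  0.1921] az 165.87 w 0.0425 F [-0.06  0.03  0.56] q [ 0.43  0.42 -0.68  2.06  0.37  0.79  0.85]
shift [-0.0021 -0.0012  0.0871] tilt [-5.e-03  9.e-04 -1.e+00] turn -0.43
```

Request:
arm_command:
  grip: [0.5,0.5,0.5,0.5]
  translation:
    - [-0.001,-0.001,0.03]
    - [-0.002,-0.001,0.06]
    - [-0.002,-0.001,0.08]
    - [-0.002,-0.001,0.086]
  turn: [-0.4,-0.4,-0.4,-0.4]

```text
time_s: 3.45
tcp_pos: [0.4595, -0.01, 0.1056]
orientation: [-0.003, 0.12, 0.993, -0.0]
contact_force: [0.4, 0.4, -0.2]
gripper_width: 0.0424
```

```bash
python3 snap.py 3 wrist scene;python3 -c "
from h import *
to(.4598,-.0095,.095,166.3)
for n,(a,b,c,e) in {'wrist':(130,380,130,300),'scene':(250,400,160,280)}.items():
    im=cv2.imread(f'pics/{n}3.png')[c:e,a:b]
    cv2.imwrite(f'pics/{n}3z.png',cv2.resize(im,None,fx=3,fy=3,interpolation=cv2.INTER_CUBIC))
"
```

```text
t 3.45 tcp [ 0.4595 -0.01    0.1056] az 166.17 w 0.0424 F [ 0.36  0.44 -0.18] q [ 0.33  0.57 -0.57  2.12  0.54  0.6   0.71]
shift [ 0.0004  0.0025 -0.0444] tilt [-6.2e-03  3.0e-04 -1.0e+00] turn 0.17
t 3.55 tcp [ 0.4599 -0.0096  0.1066] az 166.21 w 0.0427 F [1.24 0.46 0.74] q [ 0.33  0.57 -0.57  2.12  0.53  0.61  0.71]
shift [0.0001 0.0001 0.0116] tilt [-5.1e-03  5.0e-04 -1.0e+00] turn -0.09
```

View pics/wrist3z.png

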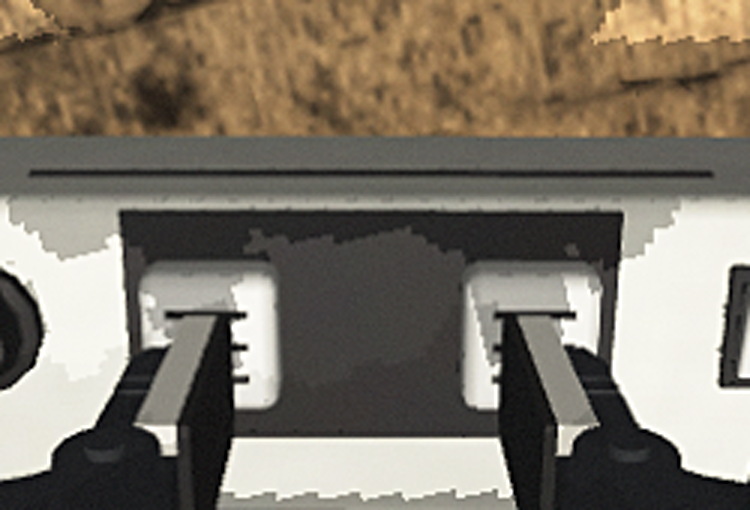

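View pics/scene3z.png

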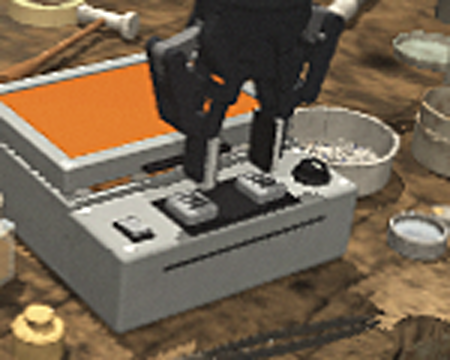

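Request:
arm_command:
  grip: [0.5,0.5,0.5,0.5]
  translation:
    - [0,0,0.004]
    - [0,0,0.008]
    - [0,0,0.012]
    - [0,0,0.012]
  turn: [0,0,0,0]

```text
time_s: 3.95
tcp_pos: [0.4598, -0.0097, 0.0945]
orientation: [-0.003, 0.12, 0.993, -0.0]
contact_force: [-0.5, -0.6, -0.1]
gripper_width: 0.0429
```

Request:
arm_command:
  grip: [0.5,0.5,0.5]
  translation:
    - [0,0,0.002]
    - [0,0,0.004]
    - [0,0,0.004]
  turn: [0,0,0]

```text
time_s: 4.25
tcp_pos: [0.4599, -0.0097, 0.0905]
orientation: [-0.003, 0.12, 0.993, -0.0]
contact_force: [0.2, -0.7, 3.2]
gripper_width: 0.0424
```

Request:
arm_command:
  grip: [0.5,0.5,0.5]
  translation:
    - [0,0,0.002]
    - [0,0,0.004]
    - [0,0,0.005]
  turn: [0,0,0]

```text
time_s: 4.55
tcp_pos: [0.4601, -0.0096, 0.0874]
orientation: [-0.002, 0.12, 0.993, -0.001]
contact_force: [-22.2, -2.4, 87.9]
gripper_width: 0.043
```

```bash
python3 -c "
from h import *
to(.46,-.0095,.09,166.2)"
```

```text
t 4.55 tcp [ 0.4601 -0.0096  0.0874] az 166.21 w 0.043 F [-22.19  -2.39  87.85] q [ 0.3   0.6  -0.54  2.13  0.58  0.56  0.67]
shift [ 0.0001  0.0001 -0.0026] tilt [-0.0038 -0.0015 -1.    ] turn 0.01
```

Request:
arm_command:
  grip: [0.5]
  translation:
    - [0,0,-0.0015]
  turn: [0]

```text
time_s: 4.65
tcp_pos: [0.4599, -0.0096, 0.0897]
orientation: [-0.002, 0.12, 0.993, -0.001]
contact_force: [-5.6, 0.1, 7.4]
gripper_width: 0.0427
```

```bash
python3 snap.py 4 wrist scene;python3 -c "
from h import *
to(.4598,-.0095,.095,166.3)
for n,(a,b,c,e) in {'wrist':(130,380,130,300),'scene':(250,400,160,280)}.items():
    im=cv2.imread(f'pics/{n}4.png')[c:e,a:b]
    cv2.imwrite(f'pics/{n}4z.png',cv2.resize(im,None,fx=3,fy=3,interpolation=cv2.INTER_CUBIC))
"
```

```text
t 4.65 tcp [ 0.4599 -0.0096  0.0897] az 166.22 w 0.0427 F [-5.62  0.1   7.42] q [ 0.31  0.6  -0.54  2.13  0.57  0.57  0.68]
shift [ 0.0006  0.0019 -0.0603] tilt [-0.0035 -0.0025 -1.    ] turn 0.22
t 4.75 tcp [ 0.46   -0.0096  0.0896] az 166.22 w 0.0425 F [-2.5   0.88  8.32] q [ 0.31  0.6  -0.54  2.13  0.57  0.57  0.68]
shift [ 0.0002  0.0001 -0.0054] tilt [-0.0035 -0.0022 -1.    ] turn -0.08
```

View pics/wrist4z.png

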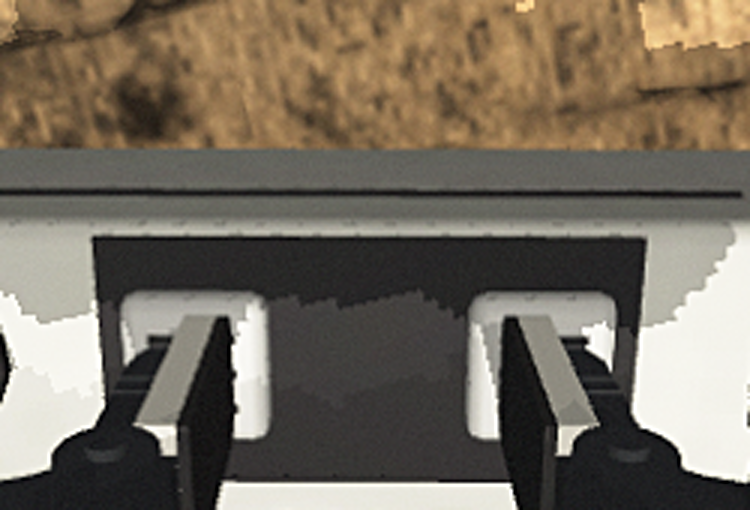

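View pics/scene4z.png

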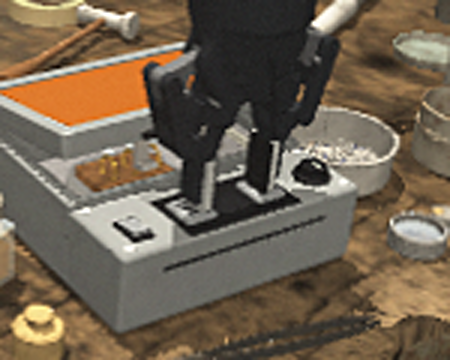

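Request:
arm_command:
  grip: [0.5,0.5,0.5,0.5,0.5]
  translation:
    - [0,0,0.0005]
    - [0,0,0.0005]
    - [0,0,0.0005]
    - [0,0,0.0005]
    - [0,0,0.0005]
  turn: [0,0,0,0,0]

```text
time_s: 5.25
tcp_pos: [0.46, -0.0096, 0.0893]
orientation: [-0.002, 0.12, 0.993, -0.001]
contact_force: [-2.9, -0.3, 8.3]
gripper_width: 0.0429
```

Request:
arm_command:
  grip: [0.5,0.5,0.5,0.5,0.5]
  translation:
    - [0,0,0]
    - [0,0,0]
    - [0,0,0]
    - [0,0,0]
    - [0,0,0]
  turn: [0,0,0,0,0]

```text
time_s: 5.75
tcp_pos: [0.46, -0.0096, 0.0896]
orientation: [-0.001, 0.12, 0.993, -0.002]
contact_force: [-2.4, -0.6, 8.5]
gripper_width: 0.0428
```

```bash
python3 snap.py 5 scene;python3 -c "
from h import *
to(.4598,-.0095,.095,166.3)
for n,(a,b,c,e) in {'scene':(230,400,130,280)}.items():
    im=cv2.imread(f'pics/{n}5.png')[c:e,a:b]
    cv2.imwrite(f'pics/{n}5z.png',cv2.resize(im,None,fx=3,fy=3,interpolation=cv2.INTER_CUBIC))
"
```

```text
t 5.75 tcp [ 0.46   -0.0096  0.0896] az 166.22 w 0.0428 F [-2.42 -0.63  8.53] q [ 0.31  0.6  -0.54  2.13  0.57  0.57  0.68]
shift [ 0.0006  0.0019 -0.0604] tilt [-0.0032 -0.0027 -1.    ] turn 0.22
t 5.8 tcp [ 0.46   -0.0096  0.0896] az 166.22 w 0.043 F [-2.38 -0.26  7.87] q [ 0.31  0.6  -0.54  2.13  0.57  0.57  0.68]
shift [ 0.0002  0.0001 -0.0054] tilt [-0.0033 -0.0028 -1.    ] turn -0.08
```

View pics/scene5z.png

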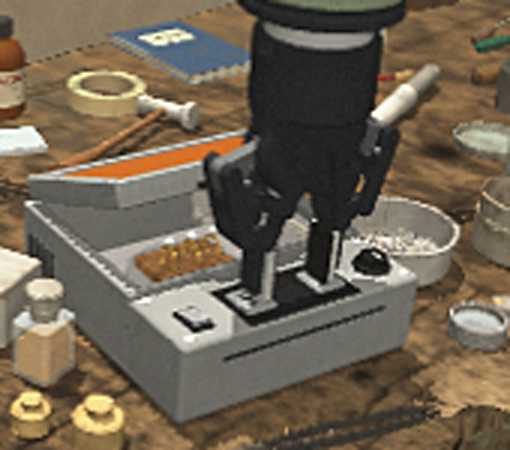

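Request:
arm_command:
  grip: [0.5,0.5,0.5,0.5,0.5]
  translation:
    - [0,0,0.001]
    - [0,0,0.001]
    - [0,0,0.001]
    - [0,0,0.001]
    - [0,0,0.001]
  turn: [0,0,0,0,0]

```text
time_s: 6.3
tcp_pos: [0.46, -0.0096, 0.0889]
orientation: [-0.001, 0.12, 0.993, -0.002]
contact_force: [-3.2, 0.8, 8.8]
gripper_width: 0.0428
```

Request:
arm_command:
  grip: [0.5,0.5,0.5,0.5,0.5]
  translation:
    - [0,0,0]
    - [0,0,0]
    - [0,0,0]
    - [0,0,0]
    - [0,0,0]
  turn: [0,0,0,0,0]

```text
time_s: 6.8
tcp_pos: [0.46, -0.0096, 0.0892]
orientation: [-0.001, 0.12, 0.993, -0.002]
contact_force: [-2.4, -0.2, 9.2]
gripper_width: 0.0428
```

Request:
arm_command:
  grip: [0.5,0.5,0.5,0.5,0.5]
  translation:
    - [0,0,0]
    - [0,0,0]
    - [0,0,0]
    - [0,0,0]
    - [0,0,0]
  turn: [0,0,0,0,0]

```text
time_s: 7.3
tcp_pos: [0.4599, -0.0096, 0.0894]
orientation: [-0.001, 0.12, 0.993, -0.002]
contact_force: [-1.3, -0.6, 7.9]
gripper_width: 0.0428
```

Request:
arm_command:
  grip: [0.5,0.5,0.5,0.5,0.5]
  translation:
    - [0,0,0]
    - [0,0,0]
    - [0,0,0]
    - [0,0,0]
    - [0,0,0]
  turn: [0,0,0,0,0]

```text
time_s: 7.8
tcp_pos: [0.46, -0.0096, 0.0897]
orientation: [-0.001, 0.12, 0.993, -0.002]
contact_force: [-2.7, 0.9, 9.2]
gripper_width: 0.0423
```

```bash
python3 snap.py 6 scene;python3 -c "
from h import *
to(.4598,-.0095,.095,166.3)
for n,(a,b,c,e) in {'scene':(230,400,130,280)}.items():
    im=cv2.imread(f'pics/{n}6.png')[c:e,a:b]
    cv2.imwrite(f'pics/{n}6z.png',cv2.resize(im,None,fx=3,fy=3,interpolation=cv2.INTER_CUBIC))
for k in '56':
    f=np.load(f'scene{k}.npz');W=cloud(f,f['d'])
    im=cv2.cvtColor(cv2.imread(f'pics/scene{k}.png'),cv2.COLOR_BGR2HSV)
    m=(im[...,0]>5)&(im[...,0]<16)&(im[...,1]>200)&(im[...,2]>150)&(W[...,2]>.08)&(W[...,0]<.75)&(W[...,0]>.45)
    P=W[m];A=np.c_[P[:,:2],np.ones(len(P))];c=np.linalg.lstsq(A,P[:,2],rcond=None)[0];print(len(P),'angle',np.arctan(np.hypot(*c[:2])),c)
"
```

```text
t 7.8 tcp [ 0.46   -0.0096  0.0897] az 166.22 w 0.0423 F [-2.67  0.89  9.21] q [ 0.3   0.59 -0.54  2.13  0.57  0.57  0.67]
shift [ 0.0006  0.0018 -0.0604] tilt [-0.0027 -0.0038 -1.    ] turn 0.22
t 7.85 tcp [ 0.46   -0.0096  0.0897] az 166.23 w 0.0429 F [-2.05  0.35  8.36] q [ 0.3   0.59 -0.54  2.13  0.57  0.57  0.67]
shift [ 0.0002  0.     -0.0053] tilt [-0.0027 -0.0038 -1.    ] turn -0.07
205 angle 0.41183104857987624 [-0.42477358  0.10183458  0.35665176]
0 angle 0.0 [0. 0. 0.]
```

View pics/scene6z.png

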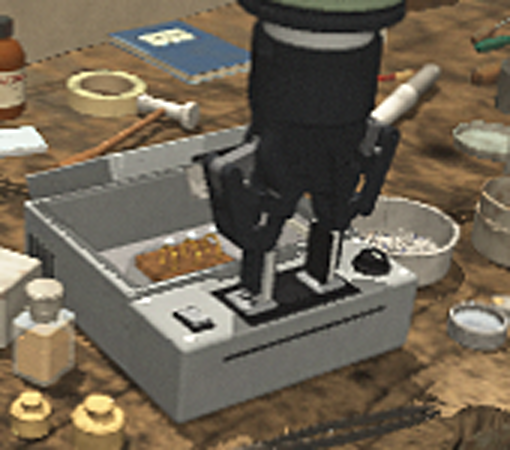

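Request:
arm_command:
  grip: [0.5,0.5,0.5]
  translation:
    - [0,0,0.001]
    - [0,0,0.0015]
    - [0,0,0.0015]
  turn: [0,0,0]

```text
time_s: 8.15
tcp_pos: [0.46, -0.0096, 0.0884]
orientation: [-0.001, 0.12, 0.993, -0.002]
contact_force: [-2.4, 0.7, 8.9]
gripper_width: 0.0429
```

Request:
arm_command:
  grip: [0.5,0.5,0.5,0.5]
  translation:
    - [0,0,-0.005]
    - [0,0,-0.012]
    - [0,0,-0.02]
    - [0,0,-0.025]
  turn: [0,0,0,0]

```text
time_s: 8.55
tcp_pos: [0.4602, -0.0095, 0.1142]
orientation: [-0.001, 0.12, 0.993, -0.002]
contact_force: [-0.2, -0.5, -0.3]
gripper_width: 0.0426
```

```bash
python3 snap.py 7 scene wrist;python3 -c "
from h import *
for n,(a,b,c,e) in {'scene':(230,400,130,280)}.items():
    im=cv2.imread(f'pics/{n}7.png')[c:e,a:b]
    cv2.imwrite(f'pics/{n}7z.png',cv2.resize(im,None,fx=3,fy=3,interpolation=cv2.INTER_CUBIC))
"
```

```text
t 8.55 tcp [ 0.4602 -0.0095  0.1142] az 166.22 w 0.0426 F [-0.19 -0.5  -0.33] q [ 0.34  0.55 -0.58  2.12  0.53  0.62  0.72]
shift [ 0.0007  0.0017 -0.0358] tilt [-0.002  -0.0041 -1.    ] turn 0.22
```

View pics/scene7z.png

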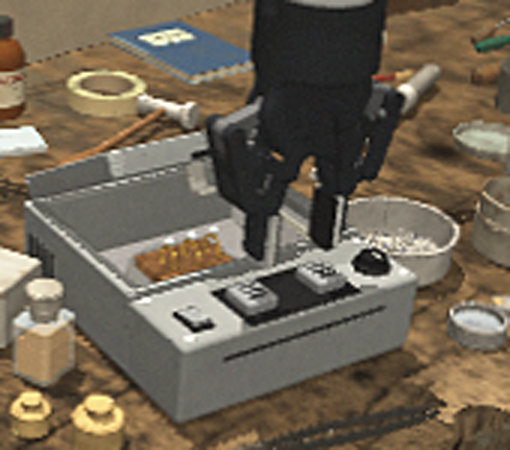

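View pics/wrist7.png

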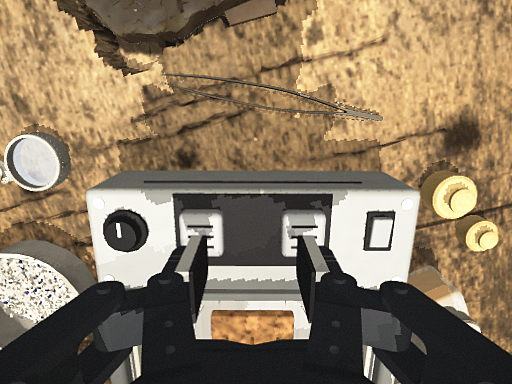

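```bash
cat > cov.py <<'E'
from h import *
import sys
yaw=np.radians(-13.7);ax=np.array([np.cos(yaw),np.sin(yaw)]);ay=np.array([-ax[1],ax[0]])
o=np.array([.4599,-.0098])+.088*ax
print("origin",o)
for n in sys.argv[1:]:
    f=np.load(n+".npz");W=cloud(f,f["d"])
    b=np.dstack([(W[...,:2]-o)@ax,(W[...,:2]-o)@ay,W[...,2]])
    m=b[(b[...,1]>.02)&(b[...,1]<.096)&(b[...,2]>.075)&(b[...,2]<.26)&(b[...,0]>-.09)&(b[...,0]<.15)]
    m=m[(m[:,1]>.055)|(m[:,0]>.03)] if 0 else m[m[:,1]>.055]
    for z in np.arange(.08,.24,.01):
        q=m[abs(m[:,2]-z)<.005]
        if len(q)>2: print(n,"z%.2f n%d x"%(z,len(q)),np.percentile(q[:,0],[2,50,98]).round(3), "ang lower-face %.2f"%np.arctan2(z-.068,.088-np.percentile(q[:,0],2)))
E
python3 cov.py scene7
```

```text
origin [ 0.54539632 -0.03064176]
scene7 z0.08 n23 x [0.065 0.081 0.09 ] ang lower-face 0.49
scene7 z0.09 n36 x [0.049 0.07  0.09 ] ang lower-face 0.51
scene7 z0.10 n40 x [0.033 0.051 0.073] ang lower-face 0.53
scene7 z0.11 n35 x [0.016 0.035 0.054] ang lower-face 0.53
scene7 z0.12 n43 x [-0.     0.018  0.038] ang lower-face 0.53
scene7 z0.13 n55 x [-0.022 -0.002  0.018] ang lower-face 0.51
scene7 z0.14 n139 x [-0.023 -0.019  0.002] ang lower-face 0.58
scene7 z0.15 n62 x [-0.081 -0.015 -0.011] ang lower-face 0.45
scene7 z0.16 n17 x [-0.088 -0.082 -0.075] ang lower-face 0.48
scene7 z0.17 n22 x [-0.089 -0.083 -0.076] ang lower-face 0.52
scene7 z0.18 n19 x [-0.089 -0.083 -0.077] ang lower-face 0.56
scene7 z0.19 n41 x [-0.09  -0.084 -0.077] ang lower-face 0.60
```

Request:
arm_command:
  grip: [0.8,1,1,1,1]
  translation:
    - [0,0,-0.008]
    - [0,0,-0.016]
    - [0,0,-0.023]
    - [0,0,-0.023]
    - [0,0,-0.023]
  turn: [0,0,0,0,0]

```text
time_s: 9.15
tcp_pos: [0.4605, -0.0096, 0.1373]
orientation: [-0.0, 0.12, 0.993, -0.002]
contact_force: [1.6, 0.2, -0.3]
gripper_width: 0.0
```

Request:
arm_command:
  grip: [1,1,1,1,1]
  translation:
    - [-0.01,0,0]
    - [-0.02,0,0]
    - [-0.03,0,0]
    - [-0.035,0,0]
    - [-0.04,0,0]
  turn: [0,0,0,0,0]

```text
time_s: 9.65
tcp_pos: [0.4998, -0.0192, 0.137]
orientation: [-0.0, 0.12, 0.993, -0.002]
contact_force: [0.0, -0.3, 0.4]
gripper_width: -0.0002
```

```bash
python3 snap.py 8 scene wrist;python3 -c "
from h import *
for n,(a,b,c,e) in {'scene':(230,400,110,260)}.items():
    im=cv2.imread(f'pics/{n}8.png')[c:e,a:b]
    cv2.imwrite(f'pics/{n}8z.png',cv2.resize(im,None,fx=3,fy=3,interpolation=cv2.INTER_CUBIC))
"
```

```text
t 9.65 tcp [ 0.4998 -0.0192  0.137 ] az 166.19 w -0.0002 F [ 0.03 -0.26  0.35] q [ 0.37  0.56 -0.6   2.    0.48  0.72  0.8 ]
shift [ 0.0414  0.0018 -0.013 ] tilt [-0.0013 -0.004  -1.    ] turn 0.19
```

View pics/scene8z.png

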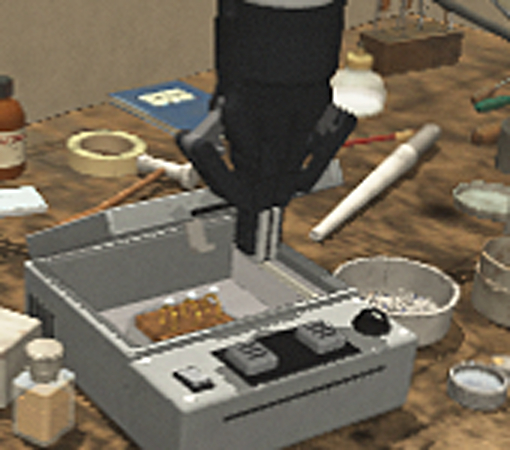

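Request:
arm_command:
  grip: [1,1,1,1,1]
  translation:
    - [-0.004,0,0]
    - [-0.008,0,0]
    - [-0.012,0,-0.003]
    - [-0.016,0,-0.008]
    - [-0.02,0,-0.014]
  turn: [0,0,0,0,0]

```text
time_s: 10.25
tcp_pos: [0.5187, -0.0239, 0.1512]
orientation: [-0.001, 0.12, 0.993, -0.002]
contact_force: [-2.7, -0.4, 1.2]
gripper_width: 0.0003
```

Request:
arm_command:
  grip: [1,1,1,1,1]
  translation:
    - [-0.004,0,-0.005]
    - [-0.008,0,-0.01]
    - [-0.012,0,-0.014]
    - [-0.016,0,-0.018]
    - [-0.02,0,-0.022]
  turn: [0,0,0,0,0]

```text
time_s: 10.75
tcp_pos: [0.5385, -0.0286, 0.1735]
orientation: [-0.001, 0.12, 0.993, -0.002]
contact_force: [-1.2, 0.3, -0.3]
gripper_width: 0.0001
```

```bash
python3 snap.py 9 scene;python3 cov.py scene9; python3 -c "
from h import *
for n,(a,b,c,e) in {'scene':(230,400,110,260)}.items():
    im=cv2.imread(f'pics/{n}9.png')[c:e,a:b]
    cv2.imwrite(f'pics/{n}9z.png',cv2.resize(im,None,fx=3,fy=3,interpolation=cv2.INTER_CUBIC))
"
```

```text
t 10.75 tcp [ 0.5385 -0.0286  0.1735] az 166.2 w 0.0001 F [-1.23  0.26 -0.34] q [ 0.4   0.56 -0.63  1.88  0.44  0.85  0.87]
shift [0.0812 0.0019 0.0236] tilt [-0.0028 -0.0042 -1.    ] turn 0.20
origin [ 0.54539632 -0.03064176]
scene9 z0.08 n72 x [0.077 0.083 0.095] ang lower-face 0.81
scene9 z0.09 n45 x [0.069 0.082 0.093] ang lower-face 0.87
scene9 z0.10 n45 x [0.06  0.072 0.085] ang lower-face 0.86
scene9 z0.11 n51 x [0.052 0.066 0.077] ang lower-face 0.87
scene9 z0.12 n46 x [0.044 0.056 0.067] ang lower-face 0.87
scene9 z0.13 n53 x [0.035 0.048 0.062] ang lower-face 0.86
scene9 z0.14 n53 x [0.027 0.041 0.053] ang lower-face 0.87
scene9 z0.15 n44 x [0.018 0.028 0.043] ang lower-face 0.86
scene9 z0.16 n58 x [0.01  0.016 0.035] ang lower-face 0.87
scene9 z0.17 n127 x [0.006 0.011 0.023] ang lower-face 0.89
scene9 z0.18 n63 x [0.013 0.017 0.021] ang lower-face 0.98
scene9 z0.23 n27 x [-0.02  -0.012  0.004] ang lower-face 0.98
```

View pics/scene9z.png

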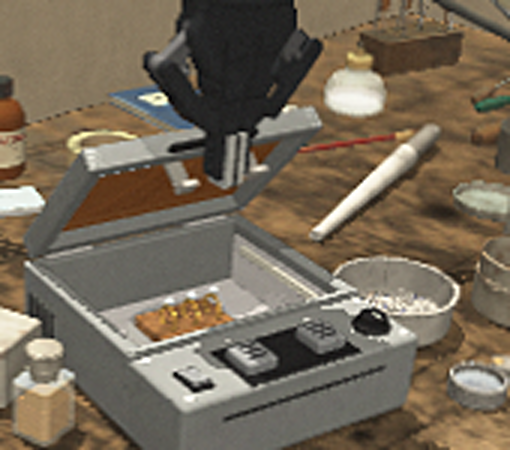

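Request:
arm_command:
  grip: [1,1,1,1,1]
  translation:
    - [-0.005,0,-0.004]
    - [-0.01,0,-0.008]
    - [-0.015,0,-0.012]
    - [-0.02,0,-0.015]
    - [-0.025,0,-0.017]
  turn: [0,0,0,0,0]

```text
time_s: 11.3
tcp_pos: [0.564, -0.0347, 0.1914]
orientation: [-0.001, 0.12, 0.993, -0.002]
contact_force: [-1.3, -0.1, 1.2]
gripper_width: -0.0001
```

Request:
arm_command:
  grip: [1,1,1,1,1]
  translation:
    - [-0.005,0,-0.002]
    - [-0.01,0,-0.004]
    - [-0.015,0,-0.006]
    - [-0.02,0,-0.007]
    - [-0.025,0,-0.008]
  turn: [0,0,0,0,0]

```text
time_s: 11.8
tcp_pos: [0.5887, -0.0408, 0.1994]
orientation: [-0.001, 0.12, 0.993, -0.002]
contact_force: [-2.1, 1.6, 2.4]
gripper_width: -0.0002
```

```bash
python3 snap.py 10 scene;python3 cov.py scene10; python3 -c "
from h import *
for n,(a,b,c,e) in {'scene':(230,400,110,260)}.items():
    im=cv2.imread(f'pics/{n}10.png')[c:e,a:b]
    cv2.imwrite(f'pics/{n}10z.png',cv2.resize(im,None,fx=3,fy=3,interpolation=cv2.INTER_CUBIC))
"
```

```text
t 11.8 tcp [ 0.5887 -0.0408  0.1994] az 166.18 w -0.0002 F [-2.14  1.57  2.45] q [ 0.4   0.6  -0.63  1.73  0.42  0.96  0.93]
shift [0.1329 0.0018 0.0495] tilt [-0.0017 -0.0041 -1.    ] turn 0.18
origin [ 0.54539632 -0.03064176]
scene10 z0.08 n88 x [0.084 0.087 0.1  ] ang lower-face 1.24
scene10 z0.09 n67 x [0.081 0.093 0.098] ang lower-face 1.28
scene10 z0.10 n62 x [0.079 0.09  0.097] ang lower-face 1.29
scene10 z0.11 n63 x [0.076 0.088 0.093] ang lower-face 1.28
scene10 z0.12 n69 x [0.074 0.085 0.092] ang lower-face 1.30
scene10 z0.13 n68 x [0.071 0.083 0.088] ang lower-face 1.31
scene10 z0.14 n71 x [0.068 0.08  0.084] ang lower-face 1.30
scene10 z0.15 n67 x [0.066 0.077 0.083] ang lower-face 1.31
scene10 z0.16 n76 x [0.063 0.074 0.081] ang lower-face 1.30
scene10 z0.17 n72 x [0.06  0.072 0.076] ang lower-face 1.30
scene10 z0.18 n57 x [0.057 0.061 0.075] ang lower-face 1.30
scene10 z0.19 n107 x [0.055 0.057 0.072] ang lower-face 1.31
scene10 z0.20 n69 x [0.058 0.066 0.072] ang lower-face 1.34
```

View pics/scene10z.png

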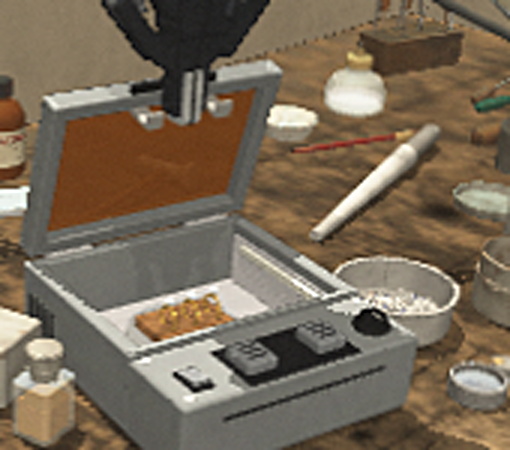

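Request:
arm_command:
  grip: [1,1,1,1,1]
  translation:
    - [-0.005,0,-0.001]
    - [-0.01,0,-0.002]
    - [-0.015,0,-0.003]
    - [-0.02,0,-0.004]
    - [-0.025,0,-0.004]
  turn: [0,0,0,0,0]

```text
time_s: 12.35
tcp_pos: [0.6141, -0.047, 0.2036]
orientation: [-0.0, 0.12, 0.993, -0.002]
contact_force: [-1.2, 0.4, 0.5]
gripper_width: -0.0003
```

Request:
arm_command:
  grip: [1,1,1,1,1]
  translation:
    - [-0.004,0,0]
    - [-0.008,0,0]
    - [-0.012,0,0]
    - [-0.016,0,0]
    - [-0.018,0,0]
  turn: [0,0,0,0,0]

```text
time_s: 12.85
tcp_pos: [0.6318, -0.0514, 0.2034]
orientation: [-0.0, 0.12, 0.993, -0.002]
contact_force: [-1.8, 1.4, -1.7]
gripper_width: -0.0
```

```bash
python3 snap.py 11 scene;python3 cov.py scene11
```

```text
t 12.85 tcp [ 0.6318 -0.0514  0.2034] az 166.16 w -0.0 F [-1.83  1.37 -1.69] q [ 0.38  0.66 -0.62  1.6   0.43  1.02  0.97]
shift [0.1773 0.0018 0.0534] tilt [-0.0013 -0.004  -1.    ] turn 0.16
origin [ 0.54539632 -0.03064176]
scene11 z0.08 n108 x [0.088 0.091 0.105] ang lower-face 1.60
scene11 z0.09 n70 x [0.089 0.101 0.105] ang lower-face 1.64
scene11 z0.10 n78 x [0.089 0.102 0.105] ang lower-face 1.61
scene11 z0.11 n72 x [0.091 0.102 0.106] ang lower-face 1.65
scene11 z0.12 n73 x [0.092 0.103 0.106] ang lower-face 1.65
scene11 z0.13 n76 x [0.093 0.104 0.111] ang lower-face 1.66
scene11 z0.14 n86 x [0.094 0.105 0.11 ] ang lower-face 1.65
scene11 z0.15 n77 x [0.094 0.106 0.111] ang lower-face 1.65
scene11 z0.16 n75 x [0.095 0.107 0.111] ang lower-face 1.65
scene11 z0.17 n82 x [0.098 0.108 0.112] ang lower-face 1.66
scene11 z0.18 n68 x [0.098 0.107 0.113] ang lower-face 1.66
scene11 z0.19 n92 x [0.098 0.101 0.115] ang lower-face 1.65
scene11 z0.20 n58 x [0.099 0.105 0.116] ang lower-face 1.66
```

Request:
arm_command:
  grip: [1,1,1,1,1]
  translation:
    - [0.01,0,0]
    - [0.025,0,0]
    - [0.045,0,-0.01]
    - [0.07,0,-0.03]
    - [0.09,0,-0.05]
  turn: [0,0,0,0,0]

```text
time_s: 13.4
tcp_pos: [0.5426, -0.0292, 0.2538]
orientation: [-0.001, 0.12, 0.993, -0.002]
contact_force: [0.7, -0.1, 0.7]
gripper_width: 0.0001
```

Request:
arm_command:
  grip: [1,1,1,1]
  translation:
    - [0.01,0,-0.01]
    - [0.02,0,-0.02]
    - [0.02,0,-0.02]
    - [0.02,0,-0.02]
  turn: [0,0,0,0]

```text
time_s: 13.8
tcp_pos: [0.5234, -0.0246, 0.2737]
orientation: [-0.0, 0.12, 0.993, -0.002]
contact_force: [0.4, -1.7, -0.2]
gripper_width: -0.0002
```

```bash
python3 snap.py 12 scene top;python3 cov.py scene12|tail -8
python3 -c "
import numpy as np
from h import *
i=camera_info('top');a=cloud(i,np.load('top0.npy'));f=np.load('top12.npz');b=cloud(f,f['d'])
for n,(u,v) in dict(vial=(222,210),block=(231,180),w1=(208,245),w2=(201,227),ham=(388,130)).items(): print(n,a[v,u].round(3),b[v,u].round(3))
f=np.load('scene12.npz');W=cloud(f,f['d'])
for n,p in dict(L=(.4662,.0173),R=(.4536,-.0376)).items():
    m=np.hypot(W[...,0]-p[0],W[...,1]-p[1])<.008; print(n,np.median(W[m][:,2]))
print(get_state()['joint_vel'].round(3))
"
```

```text
t 13.8 tcp [ 0.5234 -0.0246  0.2737] az 166.17 w -0.0002 F [ 0.37 -1.69 -0.24] q [ 0.46  0.41 -0.7   1.82  0.31  1.03  0.97]
shift [0.0656 0.0021 0.1237] tilt [-0.0013 -0.0046 -1.    ] turn 0.17
scene12 z0.13 n78 x [0.093 0.105 0.11 ] ang lower-face 1.66
scene12 z0.14 n81 x [0.094 0.105 0.11 ] ang lower-face 1.65
scene12 z0.15 n75 x [0.095 0.106 0.11 ] ang lower-face 1.65
scene12 z0.16 n76 x [0.096 0.107 0.111] ang lower-face 1.66
scene12 z0.17 n84 x [0.096 0.108 0.112] ang lower-face 1.65
scene12 z0.18 n66 x [0.097 0.108 0.113] ang lower-face 1.65
scene12 z0.19 n95 x [0.098 0.101 0.116] ang lower-face 1.66
scene12 z0.20 n57 x [0.1   0.105 0.116] ang lower-face 1.66
vial [0.558 0.103 0.067] [0.559 0.103 0.065]
block [0.63  0.092 0.048] [0.63  0.092 0.046]
w1 [0.484 0.128 0.031] [0.484 0.128 0.031]
w2 [0.523 0.148 0.025] [0.523 0.149 0.024]
ham [ 0.79  -0.259  0.022] [ 0.544 -0.068  0.639]
L 0.21077310021945328
R 0.07121670203094324
[ 0.     0.006 -0.002 -0.002 -0.001  0.     0.001]
```

View pics/scene12.png

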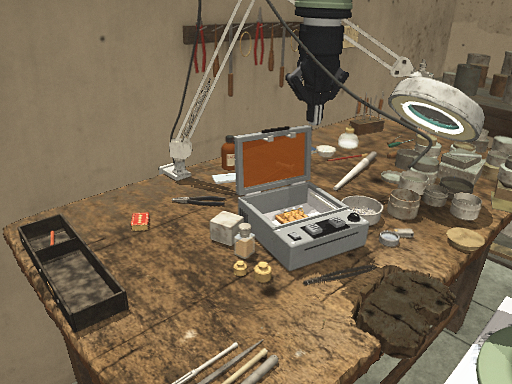

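```bash
python3 -c "
from h import *
f=np.load('scene12.npz');W=cloud(f,f['d'])
m=(np.hypot(W[...,0]-.4662,W[...,1]-.0173)<.008)&(W[...,2]<.12); print(m.sum(),np.median(W[m][:,2]))
print(get_state()['contact_force'])
print(job_done())"
```

```text
32 0.07117819840550316
[0.69983434 0.16041471 0.23166181]
the job is handed in; nothing more can be done
None
```

I handed the job in at about 14 s with the amber cover standing open at about 1.65 rad (95°), leaning slightly back.

- **Keys:** I pressed both together, one fingertip on each, and held them while the cover rose to about 0.5 rad. I then let them go. In the last picture both caps stand at 71 mm, which is fully up.
- **Cover:** I pushed it back with the shut fingers. The force readings were only a few newtons. It stayed at 1.65 rad after I backed the hand away, and the robot was then touching nothing.
- **Press force spike:** my first press bottomed the keys out hard, and the wrist force briefly reached 88 N against the 120 N limit. About 22 N of that was sideways. I eased off at once to about 8 N. I can't rule out that a finger brushed the cover during the spike.
- **Left key reading:** my first height check of the left key gave 0.21 m because the patch caught something above the key, probably the gripper or a cable. With those points filtered out it read 71 mm.
- **Bystanders:** the vial, the block and both weights were within 1–2 mm of where they started. The hammer's checked spot was blocked from view in the last top picture, so I couldn't confirm it, but the arm never went near it.

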